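# Check three door latches and tray the good one

### The job

Push the bolt of each of the three door latches down until it clicks and stays in, and feel how hard it has to be pushed. When all three are in, set the one latch whose release force is within limits, 6 to 12 N, down upright in the wooden tray without dropping it. Leave the too weak and the too stiff latch, and the other things on the bench, where they stand.

Things in the scene. Friction and masses are not known exactly. Their poses are not given: they have to be found in the camera images.
- latch_1: one of three loose door latches that look alike: an upright grey metal case, 100 mm long (its x), 46 mm wide (its y), 60 mm tall, 0.5 to 0.8 kg, standing on the bench; origin at the centre of its underside, z up. A brass bolt sticks up out of its top, centred 22 mm towards the case's +x end. Grasp it across its 46 mm width, low enough to clear the bolt.
- bolt_1_top (a point): centre of the flat top of the brass bolt of latch_1 (top face 32 by 26 mm); it stands 21 mm above the case's top (81 mm above the bench) while the bolt is out and 5 mm above the case's top (65 mm above the latch's underside) once it is fully in.
- bolt_1 (a joint): travel of the bolt of latch_1 down into its case, m: 0 out (start), 0.016 in, at its stop. Its spring resists with a third of its peak at first, the peak (the release force) near 4 mm, then less; past about 11 mm it snaps in and stays. Release forces: one latch under 5 N, one 7.5 to 10.5 N, one 14 to 18.5 N; only pushing shows which is which.
- latch_2: one of three loose door latches that look alike: an upright grey metal case, 100 mm long (its x), 46 mm wide (its y), 60 mm tall, 0.5 to 0.8 kg, standing on the bench; origin at the centre of its underside, z up. A brass bolt sticks up out of its top, centred 22 mm towards the case's +x end. Grasp it across its 46 mm width, low enough to clear the bolt.
- bolt_2_top (a point): centre of the flat top of the brass bolt of latch_2 (top face 32 by 26 mm); it stands 21 mm above the case's top (81 mm above the bench) while the bolt is out and 5 mm above the case's top (65 mm above the latch's underside) once it is fully in.
- bolt_2 (a joint): travel of the bolt of latch_2 down into its case, m: 0 out (start), 0.016 in, at its stop. Its spring resists with a third of its peak at first, the peak (the release force) near 4 mm, then less; past about 11 mm it snaps in and stays. Release forces: one latch under 5 N, one 7.5 to 10.5 N, one 14 to 18.5 N; only pushing shows which is which.
- latch_3: one of three loose door latches that look alike: an upright grey metal case, 100 mm long (its x), 46 mm wide (its y), 60 mm tall, 0.5 to 0.8 kg, standing on the bench; origin at the centre of its underside, z up. A brass bolt sticks up out of its top, centred 22 mm towards the case's +x end. Grasp it across its 46 mm width, low enough to clear the bolt.
- bolt_3_top (a point): centre of the flat top of the brass bolt of latch_3 (top face 32 by 26 mm); it stands 21 mm above the case's top (81 mm above the bench) while the bolt is out and 5 mm above the case's top (65 mm above the latch's underside) once it is fully in.
- bolt_3 (a joint): travel of the bolt of latch_3 down into its case, m: 0 out (start), 0.016 in, at its stop. Its spring resists with a third of its peak at first, the peak (the release force) near 4 mm, then less; past about 11 mm it snaps in and stays. Release forces: one latch under 5 N, one 7.5 to 10.5 N, one 14 to 18.5 N; only pushing shows which is which.
- tray: shallow open wooden tray, fixed: 190 mm (x) by 140 mm (y) outside, 25 mm high, walls and floor 5 mm thick; origin at the centre of its underside, z up. It may be at any place in the row with the latches.
- oil_bottle: bystander: white plastic bottle, 52 mm across, 110 mm tall, upright; origin at the centre of its underside.
- padlock: bystander: brass padlock standing on its foot, 30 by 60 mm, 85 mm tall with its shackle; origin at the centre of its underside.
- screwdriver: bystander: screwdriver lying beyond the latches, about 200 mm long; origin near its middle, on the bench.
Not all that is in view belongs to the job. What is shaped like the latch_2 but blue is not meant.

How it is judged (in metres and radians):
On the way:
1. the bolts of all three latches are pushed in and stay in (value of joint each of bolt_1, bolt_2, bolt_3 above 0.0135 m), for 0.2 s.
At the end, for the whole second after the job is handed in: all three bolts are in (13.5 mm or more); the latch whose release force lies between 6 and 12 N stands upright (within 0.1 rad) flat on the tray's floor, inside its walls, at rest; the other two stand upright within 50 mm of where they stood (all of step 1 and z of latch_3 in the frame of tray between 0 and 0.01 m and x of latch_3 in the frame of tray between -0.07 and 0.07 m and y of latch_3 in the frame of tray between -0.06 and 0.06 m and angle between each of latch_1, latch_2, latch_3's own z axis and vertical below 0.1 rad and distance of each of latch_1, latch_2 from where it was at the start of the episode below 0.05 m and linear speed of each of latch_1, latch_2, latch_3 below 0.02 m/s); the robot touches nothing.
It fails at once if a latch that is too weak or too stiff is moved more than 50 mm (distance of any of latch_1, latch_2 from where it was at the start of the episode above 0.05 m).
It fails at once if the good latch is dropped (falls free of the fingers faster than 0.45 m/s, a fall of some 10 mm) (contact force between the fingers and latch_3 below 0.1 N and linear speed of latch_3 above 0.45 m/s).
It fails at once if the bottle, the padlock or the screwdriver is moved more than 40 mm (distance of any of oil_bottle, padlock, screwdriver from where it was at the start of the episode above 0.04 m).
It also fails if it takes over 72 s, if anything falls off the work surface, if the arm or the gripper's body presses on something with over 40 N, if the wrist force passes 120 N, or if a joint passes its speed limit or range.

### The arm

A 6-joint arm with a two-finger parallel gripper is mounted at the origin on the work surface. World frame = base frame: x ahead of the robot, y to its left, z up, the work surface at z = 0. Lengths are in m, angles in degrees, forces in N, time in s.
With the tool pointing down it reaches from about 0.35 to 0.875 m from the base axis. Payload 4.2 kg.
Tool frame: the origin (TCP) lies at the very end of the fingers, on their centre line; the grasp point (between the pads) lies 19 mm behind it (r.grip_point_offset is the distance from the TCP to the grasp point, in m); z points along the fingers, y is the line along which they close (so a half turn about z gives the same grasp; the last joint's range is limited). The gripper opens to 87 mm and grips with 3 to 60 N. Pads are 19 mm wide; open, the fingers measure 117 mm over their backs; the gripper's body (75 mm by 190 mm) begins 51 mm behind the grasp point.
Start: joints at [-49.297, 22.042, 0.453, 0, -68.411, -14.817], TCP at [0.273, -0.562, 0.223] pointing down, gripper open.
Joint ranges: [-179.83, 179.83], [-69.29, 118.12], [-61.27, 80.66], [-181.25, 117.63], [-171.15, -9.14], [-177.46, 177.46]. Speed limits (degrees/s): [159.86, 159.86, 180, 180, 180, 180].

### API

Orientations are given as a 3x3 rotation matrix whose columns are the frame's x, y, z axes.
In Python, from station import r, cams gives the robot as it stands. The module is installed in compiled form; this text tells all that it offers.
- The arm moves only by the shell command python3 -m handwheel 'ROWS'. ROWS is JSON, a list that holds one entry, the list of rows, each a list of 7 numbers: the turn, a rotation vector about the tool's x, y, z in units of 6 degrees (1.0 is 6 degrees), then the shift along the tool's x, y, z in m, then the finger opening in m, from 0 to 0.087. In form: [[[ax, ay, az, x, y, z, jaw], ...]]. A call has 1 to 12 rows; each row shifts and turns the commanded pose from where the row before left it, along the tool's axes as they then stand; what a row does not reach is not made up. A row lasts 1/10 s, in which the tool goes at most 50 mm and 8.59 degrees, less where a joint would pass 70% of its speed; a pose out of reach is approached as far as the arm can. A call with a gripper value outside its range is refused whole. The fingers move at their own pace and stop on an object; the grip force is fixed at half the most. Time passes only in rows, so rows that do not move let the fingers close. It gives the time, the measured TCP pose, the force, the opening and the grip force at its end, in the units of the state.
- r.sense(): the state, without advancing time (a new reading comes with each control period).
- cams.capture(name): name is "scene" or "side" or "wrist"; returns the picture (400x640x3 uint8, red, green, blue); there is no depth.
- cams.get_calibration(name): a dict with "camera_matrix" (3x3 intrinsics, pixels), "rvec" (rotation vector, rad) and "tvec" (3), from world to camera coordinates, as OpenCV has them; the wrist camera has in their place "T_tool_cam" (4x4, takes a point from camera to tool coordinates, whose origin is the TCP and whose axes are the flange's). Camera axes: x right, y down, z forward; pixel columns grow to the right and rows downward; lengths in m; the calibration is good to about 2 mm. A picture is of the moment at which its call begins: read the wrist's pose just before it. get_calibration takes no time and is no camera call.
- r.finish_job(): hands the job in; it is judged then, once.
The state is a dict: "time_s": time; "joints": joint angles; "joint_velocities": joint speeds; "effort": joint torques, N m; "tcp_pos": TCP position; "ee_rot": TCP orientation; "wrist_force": force on the tool from outside, world axes, zero at the start; "moment": the same for the moment, N m; "gripper_width": opening from 0.0 (shut) to 1.0 (fully open); "gripper_force": force on a finger pad.
Only numpy, scipy, OpenCV 4.12 (cv2) and the standard library are available. Lean on these libraries where they do the work, as an engineer would, in place of code of your own. Each camera call takes 0.05 s, during which the arm holds its last target. There are 200 camera calls.

## Working session

There is one attempt and no reset: what is moved stays moved. The work goes in short steps, Python scripts to look and compute and a shell command to move; the robot and the scene stay as the last step left them, time stands still between calls to the robot, and variables do not carry over. Pictures are saved under pics/ and viewed, at most 10 in all, crops included, and the job is handed in when it is done.

```bash
mkdir -p pics; python3 - <<'E'
from station import r,cams
import cv2
s=r.sense();print(s['tcp_pos'],s['ee_rot'],s['time_s'],s['wrist_force'])
for n in ('scene','side'):
    cv2.imwrite(f'pics/{n}0.png',cams.capture(n)[:,:,::-1])
    c=cams.get_calibration(n);print(n,c)
print(cams.get_calibration('wrist'))
E
```

```text
[ 0.27260299 -0.56174793  0.22146185] [[-8.99761127e-01 -4.36381569e-01 -1.01989603e-03]
 [-4.36382753e-01  8.99759092e-01  1.91566087e-03]
 [ 8.17016318e-05  2.16870222e-03 -9.99997645e-01]] 0.0 [-0.46481059 -0.12735718 -0.86897034]
scene {'camera_matrix': array([[403.19913577,   0.        , 319.27047408],
       [  0.        , 403.19913577, 206.85833124],
       [  0.        ,   0.        ,   1.        ]]), 'rvec': array([ 0.6306092 ,  2.66319611, -1.12842626]), 'tvec': array([ 0.52440502, -0.15612123,  1.39286544])}
side {'camera_matrix': array([[399.34965399,   0.        , 314.40838827],
       [  0.        , 399.34965399, 202.18180968],
       [  0.        ,   0.        ,   1.        ]]), 'rvec': array([ 0.33305569, -2.67383381,  1.3954238 ]), 'tvec': array([0.62045195, 0.10323601, 0.86002459])}
{'camera_matrix': array([[286.84507036,   0.        , 321.13261689],
       [  0.        , 286.84507036, 200.83830508],
       [  0.        ,   0.        ,   1.        ]]), 'T_tool_cam': array([[ 1.18208644e-04, -9.69546617e-01, -2.44906804e-01,
         6.49621920e-02],
       [ 9.99999839e-01,  2.50668358e-04, -5.09687896e-04,
        -1.78799169e-04],
       [ 5.55556562e-04, -2.44906704e-01,  9.69546491e-01,
        -1.62611134e-01],
       [ 0.00000000e+00,  0.00000000e+00,  0.00000000e+00,
         1.00000000e+00]])}
```

View pics/scene0.png

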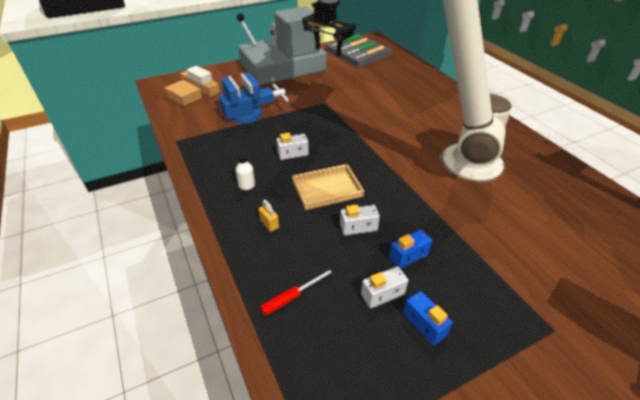

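View pics/side0.png

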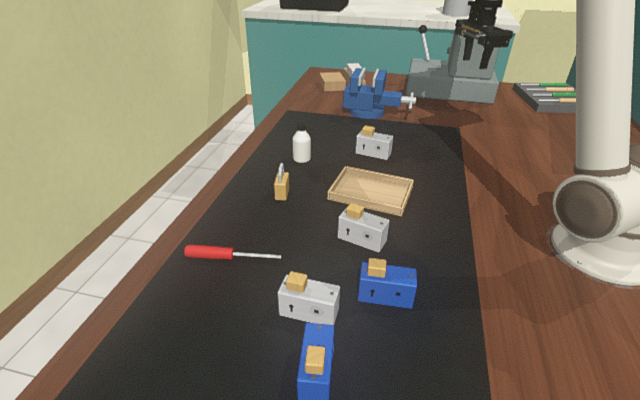

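The scene view shows three grey latches at about (292,145), (360,218) and (385,288), with the tray at (328,186). Two blue decoys sit at (410,248) and (428,318), and the bottle, padlock and screwdriver are on the left. I'll locate them next.

```bash
cat > h.py <<'E'
import numpy as np,cv2
from station import r,cams
def cam(n):
    c=cams.get_calibration(n);K=c['camera_matrix']
    if n=='wrist':
        s=r.sense();T=np.eye(4);T[:3,:3]=s['ee_rot'];T[:3,3]=s['tcp_pos'];M=T@c['T_tool_cam'];return K,M[:3,:3],M[:3,3]
    R=cv2.Rodrigues(c['rvec'])[0];return K,R.T,-R.T@c['tvec']
def plane(cm,px,z):
    K,R,o=cm;px=np.atleast_2d(px).astype(float)
    d=np.c_[px,np.ones(len(px))]@np.linalg.inv(K).T@R.T
    return (o+d*((z-o[2])/d[:,2])[:,None])[:,:2]
def blobs(im,lo,hi,amin):
    h=cv2.cvtColor(im,cv2.COLOR_RGB2HSV);m=cv2.inRange(h,np.array(lo),np.array(hi))
    cs,_=cv2.findContours(m,cv2.RETR_EXTERNAL,cv2.CHAIN_APPROX_NONE)
    return [c for c in cs if cv2.contourArea(c)>amin]
E
python3 - <<'E'
from h import *
for n in('scene','side'):
    im=cv2.cvtColor(cv2.imread(f'pics/{n}0.png'),cv2.COLOR_BGR2RGB);cm=cam(n);print(n,cm[2].round(3))
    for nm,lo,hi,z in(('brass',(12,120,225),(30,255,255),.081),('tray/brass',(10,60,120),(30,255,255),.02),('grey',(0,0,130),(179,40,255),.04)):
        for c in blobs(im,lo,hi,25):
            M=cv2.moments(c);p=(M['m10']/M['m00'],M['m01']/M['m00'])
            if p[1]<125 or p[0]<180 or p[0]>500: continue
            print(nm,np.round(p,1),M['m00'],plane(cm,p,z)[0].round(3))
    # ray plane for manual points
sc=cam('scene');sd=cam('side')
print('tray scene corners',plane(sc,[(292,180),(350,166),(364,188),(305,207)],.025).round(3).tolist())
print('tray side corners',plane(sd,[(340,169),(413,184),(405,213),(328,192)],.025).round(3).tolist())
print('driver',plane(sd,[(186,252),(280,257)],.01).round(3).tolist(),'bottle',plane(sd,[(301,160)],0),'padlock',plane(sd,[(281,198)],0))
E
```

```text
scene [0.967 0.756 0.856]
brass [438.1 313.3] 111.0 [0.526 0.453]
brass [378.4 278.6] 88.0 [0.592 0.318]
brass [406.8 240.2] 47.0 [0.463 0.249]
brass [268.7 215.2] 35.5 [0.744 0.008]
brass [352.9 209. ] 50.5 [0.529 0.09 ]
brass [327.9 185.8] 969.5 [ 0.545 -0.027]
tray/brass [452.8 396.4] 77.5 [0.585 0.593]
tray/brass [499.3 385.4] 1546.5 [0.485 0.619]
tray/brass [258.5 365.5] 1125.0 [0.911 0.358]
tray/brass [437.7 314.4] 203.0 [0.494 0.431]
tray/brass [230.  297.1] 35.5 [0.913 0.168]
tray/brass [377.7 280. ] 187.5 [0.566 0.286]
tray/brass [405.5 241.2] 135.0 [0.428 0.211]
tray/brass [499.8 252.6] 1002.5 [0.227 0.357]
tray/brass [269.1 217.7] 280.5 [ 0.729 -0.04 ]
tray/brass [352.4 210.2] 137.0 [0.498 0.041]
tray/brass [447.5 181.5] 67.0 [0.161 0.064]
tray/brass [208.7 250.9] 1345.5 [0.92  0.003]
tray/brass [327.3 185.9] 2105.5 [ 0.514 -0.089]
tray/brass [417.3 183. ] 629.5 [0.252 0.026]
tray/brass [380.7 151.3] 150.0 [ 0.263 -0.168]
tray/brass [285.3 137.2] 86.5 [ 0.526 -0.396]
grey [314.4 279.9] 83.0 [0.714 0.227]
grey [387.7 286.8] 853.5 [0.565 0.325]
grey [361.3 220.6] 720.5 [0.50
[... 525 characters left out ...]
 [472.2 187.5] 302.5 [ 0.262 -0.157]
tray/brass [370.  191.3] 2953.5 [ 0.513 -0.073]
tray/brass [367.8 130.3] 99.0 [ 0.568 -0.433]
tray/brass [474.3 141.2] 294.0 [ 0.236 -0.438]
grey [309.9 302.2] 2010.5 [0.566 0.329]
grey [256.1 254.8] 116.0 [0.698 0.24 ]
grey [363.8 230.4] 1389.0 [0.504 0.111]
grey [280.4 171.8] 43.0 [ 0.75  -0.076]
grey [374.3 145.2] 732.5 [ 0.531 -0.291]
grey [301.4 146.4] 478.0 [ 0.736 -0.229]
tray scene corners [[0.604, -0.16], [0.403, -0.139], [0.419, -0.024], [0.619, -0.03]]
tray side corners [[0.607, -0.155], [0.41, -0.127], [0.422, 0.005], [0.614, -0.036]]
driver [[0.856, 0.238], [0.662, 0.203]] bottle [[ 0.73525582 -0.22032792]] padlock [[ 0.73100331 -0.01594865]]
```

```bash
python3 -m handwheel '[[[0,0,0,-0.045,0.013,0,0],[0,0,0,-0.045,0.013,0,0],[0,0,0,-0.045,0.013,0,0],[0,0,0,-0.045,0.013,0,0],[0,0,0,-0.045,0.013,0,0],[0,0,0,-0.045,0.013,0,0],[0,0,0,-0.045,0.013,0,0],[0,0,0,-0.045,0.013,0,0],[0,0,1.08,0,0,0,0],[0,0,1.08,0,0,0,0],[0,0,1.08,0,0,0,0],[0,0,1.08,0,0,0,0]]]'
python3 -m handwheel '[[[0,0,0,0,0,0,0],[0,0,0,0,0,0,0],[0,0,0,0,0,0,0]]]'
cat > w.py <<'E'
import sys
from h import *
cm=cam('wrist');im=cams.capture('wrist');cv2.imwrite(f'pics/{sys.argv[1]}.png',im[:,:,::-1])
s=r.sense();print(s['tcp_pos'].round(4),s['ee_rot'].round(3).tolist(),s['wrist_force'].round(2),s['time_s'])
for nm,lo,hi,z,a in(('brass',(12,100,150),(30,255,255),.081,300),('grey',(0,0,90),(179,50,255),.06,1500)):
    for c in blobs(im,lo,hi,a):
        q=cv2.minAreaRect(c);print(nm,np.round(q[0]),np.round(q[1]),plane(cm,q[0],z)[0].round(4))
        b=plane(cm,cv2.boxPoints(q),z);print('  corners',b.round(3).tolist())
E
python3 w.py c1
```

```text
time_s: 1.3
tcp_pos: [0.5512, -0.3111, 0.2218]
ee_rot: [[-1.0, 0.005, -0.001], [0.005, 1.0, 0.001], [0.001, 0.001, -1.0]]
wrist_force: [0.1, -0.0, -0.6]
gripper_width: 0.032
gripper_force: 0.0
time_s: 1.6
tcp_pos: [0.5512, -0.3115, 0.2223]
ee_rot: [[-1.0, -0.001, -0.0], [-0.001, 1.0, 0.0], [0.0, 0.0, -1.0]]
wrist_force: [0.9, -0.4, -0.7]
gripper_width: 0.002
gripper_force: 0.0
[ 0.5512 -0.3116  0.2224] [[-1.0, -0.001, -0.0], [-0.001, 1.0, 0.0], [0.0, 0.0, -1.0]] [ 0.58 -0.11  0.11] 1.65
brass [312. 195.] [23. 31.] [ 0.556  -0.3212]
  corners [[0.571, -0.337], [0.537, -0.331], [0.542, -0.306], [0.575, -0.312]]
brass [498. 148.] [118. 168.] [ 0.5059 -0.1266]
  corners [[0.581, -0.2], [0.415, -0.178], [0.439, -0.061], [0.613, -0.067]]
grey [316. 172.] [42. 87.] [ 0.5341 -0.3173]
  corners [[0.581, -0.351], [0.483, -0.331], [0.49, -0.286], [0.59, -0.302]]
grey [618. 148.] [85. 43.] [0.5065 0.0197]
  corners [[0.461, -0.015], [0.461, 0.031], [0.555, 0.057], [0.555, 0.007]]
grey [42. 98.] [50. 83.] [ 0.4549 -0.6108]
  corners [[0.43, -0.648], [0.43, -0.561], [0.481, -0.572], [0.481, -0.662]]
```

View pics/c1.png

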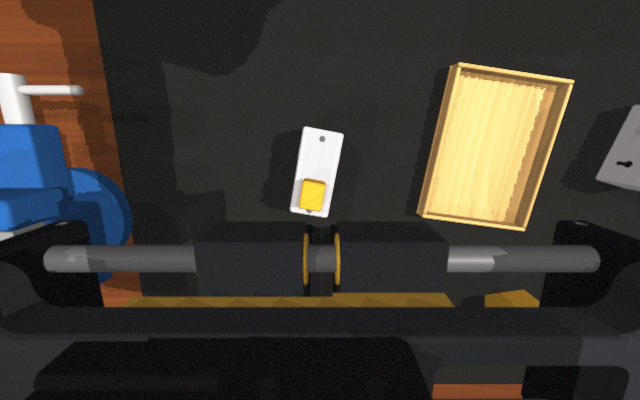

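View c1 shows latch C at pixel (316,172), its bolt at (312,195) pointing away from the base at yaw about -10°, with the tray to the right at (498,148). I'll go down over the bolt.

```bash
python3 -m handwheel '[[[0,0,0,-0.005,-0.010,0.02,0],[0,0,0,0,0,0.03,0],[0,0,0,0,0,0.03,0],[0,0,0,0,0,0.03,0],[0,0,0,0,0,0.018,0],[0,0,0,0,0,0.008,0],[0,0,0,0,0,0,0],[0,0,0,0,0,0,0]]]'
f(){ grep -E 'tcp_pos|wrist_force' | tr '\n' ' '; echo; }
python3 -m handwheel '[[[0,0,0,0,0,0.001,0],[0,0,0,0,0,0.001,0]]]'|f
python3 -m handwheel '[[[0,0,0,0,0,0.001,0],[0,0,0,0,0,0,0]]]'|f
python3 -m handwheel '[[[0,0,0,0,0,0.001,0],[0,0,0,0,0,0,0]]]'|f
python3 -m handwheel '[[[0,0,0,0,0,0.001,0],[0,0,0,0,0,0,0]]]'|f
python3 -m handwheel '[[[0,0,0,0,0,0.001,0],[0,0,0,0,0,0,0]]]'|f
python3 -m handwheel '[[[0,0,0,0,0,0.001,0],[0,0,0,0,0,0,0]]]'|f
python3 -m handwheel '[[[0,0,0,0,0,0.001,0],[0,0,0,0,0,0,0]]]'|f
python3 -m handwheel '[[[0,0,0,0,0,0.001,0],[0,0,0,0,0,0,0]]]'|f
python3 -m handwheel '[[[0,0,0,0,0,0.001,0],[0,0,0,0,0,0,0]]]'|f
```

```text
time_s: 2.45
tcp_pos: [0.5571, -0.3219, 0.0877]
ee_rot: [[-1.0, -0.0, 0.002], [-0.0, 1.0, -0.001], [-0.002, -0.001, -1.0]]
wrist_force: [0.3, -1.4, 0.6]
gripper_width: 0.006
gripper_force: 0.0
tcp_pos: [0.557, -0.3217, 0.0858] wrist_force: [0.5, 0.0, -0.5] 
tcp_pos: [0.5564, -0.3215, 0.0838] wrist_force: [-0.8, 0.4, -0.2] 
tcp_pos: [0.5563, -0.3215, 0.0824] wrist_force: [0.6, 0.3, 0.2] 
tcp_pos: [0.5564, -0.3215, 0.0816] wrist_force: [0.3, 0.1, 0.2] 
tcp_pos: [0.5564, -0.3216, 0.0811] wrist_force: [-0.1, 0.9, 2.9] 
tcp_pos: [0.5565, -0.3216, 0.0804] wrist_force: [-1.9, 1.1, 6.7] 
tcp_pos: [0.5565, -0.3216, 0.0797] wrist_force: [-2.3, 1.8, 7.5] 
tcp_pos: [0.5565, -0.3217, 0.0789] wrist_force: [-2.1, 3.1, 7.9] 
tcp_pos: [0.5566, -0.3216, 0.0781] wrist_force: [-1.5, 2.4, 7.7]
```

```bash

f(){ grep -E 'tcp_pos|wrist_force' | tr '\n' ' '; echo; }
python3 -m handwheel '[[[0,0,0,0,0,0.001,0],[0,0,0,0,0,0,0]]]'|f
python3 -m handwheel '[[[0,0,0,0,0,0.001,0],[0,0,0,0,0,0,0]]]'|f
python3 -m handwheel '[[[0,0,0,0,0,0.001,0],[0,0,0,0,0,0,0]]]'|f
python3 -m handwheel '[[[0,0,0,0,0,0.001,0],[0,0,0,0,0,0,0]]]'|f
python3 -m handwheel '[[[0,0,0,0,0,0.001,0],[0,0,0,0,0,0,0]]]'|f
python3 -m handwheel '[[[0,0,0,0,0,0.001,0],[0,0,0,0,0,0,0]]]'|f
python3 -m handwheel '[[[0,0,0,0,0,0.002,0],[0,0,0,0,0,0,0]]]'|f
python3 -m handwheel '[[[0,0,0,0,0,0.002,0],[0,0,0,0,0,0,0]]]'|f
python3 -m handwheel '[[[0,0,0,0,0,0.002,0],[0,0,0,0,0,0,0]]]'|f
python3 -m handwheel '[[[0,0,0,0,0,0.001,0],[0,0,0,0,0,0,0]]]'|f
```

```text
tcp_pos: [0.5566, -0.3216, 0.0771] wrist_force: [-1.9, 1.6, 8.4] 
tcp_pos: [0.5566, -0.3216, 0.076] wrist_force: [-1.8, 2.5, 8.1] 
tcp_pos: [0.5566, -0.3216, 0.0746] wrist_force: [-1.4, 0.8, 5.7] 
tcp_pos: [0.5566, -0.3216, 0.073] wrist_force: [-0.5, 0.6, 4.5] 
tcp_pos: [0.5562, -0.3214, 0.0708] wrist_force: [0.6, -0.8, 0.1] 
tcp_pos: [0.556, -0.3214, 0.0697] wrist_force: [-0.1, 0.0, 0.4] 
tcp_pos: [0.5561, -0.3214, 0.068] wrist_force: [0.9, 0.1, -0.5] 
tcp_pos: [0.5561, -0.3214, 0.0662] wrist_force: [0.1, 0.1, -1.1] 
tcp_pos: [0.5565, -0.3216, 0.0655] wrist_force: [-0.6, 1.1, 4.6] 
tcp_pos: [0.5565, -0.3216, 0.0654] wrist_force: [-2.1, 1.8, 9.0]
```

Latch C peaked at about 8.4 N and its bolt stopped 16 mm in, so it is the good one. Latch B is next.

```bash
python3 -m handwheel '[[[0,0,0,0,0,-0.03,0],[0,0,0,0,0,-0.04,0],[0,0,0,0,0,-0.045,0],[0,0,0,0.007,0.045,-0.045,0],[0,0,0,0.007,0.045,0,0],[0,0,0,0.007,0.045,0,0],[0,0,0,0.007,0.045,0,0],[0,0,0,0,0.045,0,0],[0,0,0,0,0.045,0,0],[0,0,0,0,0.045,0,0],[0,0,0,0,0.045,0,0],[0,0,0,0,0.045,0,0]]]'
python3 -m handwheel '[[[0,0,0,0,0,0,0],[0,0,0,0,0,0,0],[0,0,0,0,0,0,0]]]' >/dev/null
python3 w.py b1
```

```text
time_s: 7.45
tcp_pos: [0.5298, 0.0755, 0.2138]
ee_rot: [[-1.0, 0.001, 0.001], [0.001, 1.0, 0.0], [-0.001, 0.0, -1.0]]
wrist_force: [1.1, -0.5, 0.6]
gripper_width: 0.008
gripper_force: 0.0
[0.53   0.0727 0.2136] [[-1.0, 0.002, -0.0], [0.002, 1.0, -0.0], [0.0, -0.0, -1.0]] [ 0.12  0.06 -0.82] 7.8
brass [536. 237.] [14. 33.] [0.5805 0.3094]
  corners [[0.572, 0.29], [0.572, 0.326], [0.589, 0.329], [0.589, 0.293]]
brass [334. 192.] [25. 32.] [0.5295 0.0864]
  corners [[0.542, 0.069], [0.51, 0.078], [0.517, 0.103], [0.55, 0.095]]
brass [490. 128.] [33. 35.] [0.4652 0.2414]
  corners [[0.449, 0.222], [0.449, 0.256], [0.481, 0.261], [0.481, 0.226]]
brass [181. 163.] [128. 157.] [ 0.4996 -0.0705]
  corners [[0.58, -0.156], [0.42, -0.117], [0.429, 0.005], [0.591, -0.017]]
grey [524. 260.] [147.  15.] [0.6175 0.3158]
  corners [[0.627, 0.229], [0.608, 0.227], [0.608, 0.402], [0.627, 0.406]]
grey [519. 212.] [70. 77.] [0.5582 0.3002]
  corners [[0.597, 0.258], [0.508, 0.261], [0.521, 0.34], [0.613, 0.342]]
grey [ 22. 190.] [92. 44.] [ 0.5318 -0.2635]
  corners [[0.481, -0.274], [0.481, -0.227], [0.587, -0.252], [0.587, -0.303]]
grey [338. 168.] [44. 91.] [0.5079 0.092 ]
  corners [[0.551, 0.053], [0.455, 0.083], [0.468, 0.128], [0.566, 0.102]]
```

View pics/b1.png

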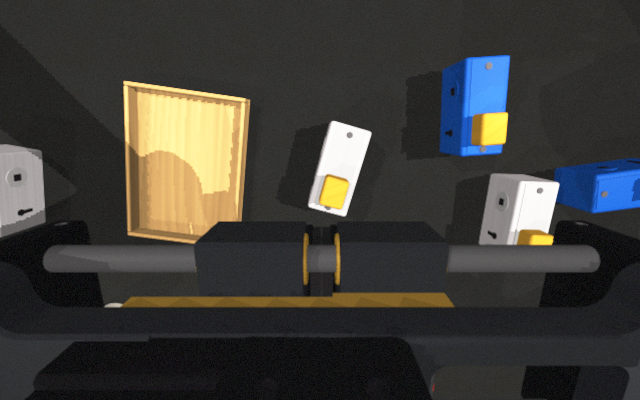

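b1 shows latch B's bolt at (334,192), which is (0.5295, 0.086), and the tray at about (185,163). I'll press it.

```bash
python3 -m handwheel '[[[0,0,0,0.001,0.014,0.02,0],[0,0,0,0,0,0.03,0],[0,0,0,0,0,0.03,0],[0,0,0,0,0,0.03,0],[0,0,0,0,0,0.014,0],[0,0,0,0,0,0.006,0],[0,0,0,0,0,0,0],[0,0,0,0,0,0,0],[0,0,0,0,0,0,0]]]'
f(){ grep -E 'tcp_pos|wrist_force' | tr '\n' ' '; echo; }
python3 -m handwheel '[[[0,0,0,0,0,0.001,0],[0,0,0,0,0,0,0]]]'|f
python3 -m handwheel '[[[0,0,0,0,0,0.001,0],[0,0,0,0,0,0,0]]]'|f
python3 -m handwheel '[[[0,0,0,0,0,0.001,0],[0,0,0,0,0,0,0]]]'|f
python3 -m handwheel '[[[0,0,0,0,0,0.001,0],[0,0,0,0,0,0,0]]]'|f
python3 -m handwheel '[[[0,0,0,0,0,0.001,0],[0,0,0,0,0,0,0]]]'|f
python3 -m handwheel '[[[0,0,0,0,0,0.001,0],[0,0,0,0,0,0,0]]]'|f
python3 -m handwheel '[[[0,0,0,0,0,0.001,0],[0,0,0,0,0,0,0]]]'|f
python3 -m handwheel '[[[0,0,0,0,0,0.001,0],[0,0,0,0,0,0,0]]]'|f
python3 -m handwheel '[[[0,0,0,0,0,0.001,0],[0,0,0,0,0,0,0]]]'|f
python3 -m handwheel '[[[0,0,0,0,0,0.001,0],[0,0,0,0,0,0,0]]]'|f
python3 -m handwheel '[[[0,0,0,0,0,0.001,0],[0,0,0,0,0,0,0]]]'|f
python3 -m handwheel '[[[0,0,0,0,0,0.001,0],[0,0,0,0,0,0,0]]]'|f
```

```text
time_s: 8.7
tcp_pos: [0.5299, 0.0877, 0.0849]
ee_rot: [[-1.0, 0.001, 0.002], [0.001, 1.0, 0.001], [-0.002, 0.001, -1.0]]
wrist_force: [0.2, -0.1, 0.7]
gripper_width: 0.001
gripper_force: 0.0
tcp_pos: [0.5293, 0.0877, 0.0832] wrist_force: [0.1, 0.0, -0.2] 
tcp_pos: [0.529, 0.0877, 0.0817] wrist_force: [-0.6, 0.6, -0.2] 
tcp_pos: [0.5292, 0.0877, 0.0814] wrist_force: [-1.9, -0.2, 5.7] 
tcp_pos: [0.5292, 0.0877, 0.0809] wrist_force: [-2.4, -0.1, 8.0] 
tcp_pos: [0.5293, 0.0877, 0.0804] wrist_force: [-3.6, -0.2, 10.4] 
tcp_pos: [0.5293, 0.0877, 0.0798] wrist_force: [-4.3, 0.0, 12.6] 
tcp_pos: [0.5294, 0.0877, 0.0791] wrist_force: [-5.6, 1.3, 14.4] 
tcp_pos: [0.5294, 0.0877, 0.0783] wrist_force: [-5.8, -0.3, 15.6] 
tcp_pos: [0.5295, 0.0877, 0.0773] wrist_force: [-5.9, -0.1, 16.8] 
tcp_pos: [0.5295, 0.0877, 0.0761] wrist_force: [-4.6, -0.2, 14.1] 
tcp_pos: [0.5294, 0.0877, 0.0747] wrist_force: [-4.5, -0.0, 11.3] 
tcp_pos: [0.5294, 0.0876, 0.0729] wrist_force: [-1.5, 0.2, 4.9]
```

Latch B peaked at about 16.8 N, so it is the stiff one. I'll push it home, then go to latch A, whose bolt is near (0.595,0.313).

```bash
f(){ grep -E 'tcp_pos|wrist_force' | tr '\n' ' '; echo; }
python3 -m handwheel '[[[0,0,0,0,0,0.002,0],[0,0,0,0,0,0,0]]]'|f
python3 -m handwheel '[[[0,0,0,0,0,0.002,0],[0,0,0,0,0,0,0]]]'|f
python3 -m handwheel '[[[0,0,0,0,0,0.002,0],[0,0,0,0,0,0,0]]]'|f
python3 -m handwheel '[[[0,0,0,0,0,0.002,0],[0,0,0,0,0,0,0]]]'|f
python3 -m handwheel '[[[0,0,0,0,0,0.001,0],[0,0,0,0,0,0,0]]]'|f
python3 -m handwheel '[[[0,0,0,0,0,-0.03,0],[0,0,0,0,0,-0.04,0],[0,0,0,0,0,-0.045,0],[0,0,0,-0.015,0.045,-0.035,0],[0,0,0,-0.015,0.045,0,0],[0,0,0,-0.015,0.045,0,0],[0,0,0,-0.015,0.045,0,0],[0,0,0,-0.005,0.045,0,0],[0,0,0,0,0,0,0],[0,0,0,0,0,0,0],[0,0,0,0,0,0,0],[0,0,0,0,0,0,0]]]'|f
python3 w.py a1
```

```text
tcp_pos: [0.529, 0.0876, 0.0695] wrist_force: [0.2, 0.1, 0.1] 
tcp_pos: [0.5289, 0.0875, 0.0671] wrist_force: [-0.3, 0.4, -0.1] 
tcp_pos: [0.5293, 0.0877, 0.0656] wrist_force: [-0.4, 0.3, 0.2] 
tcp_pos: [0.5294, 0.0877, 0.0653] wrist_force: [-4.4, -0.9, 11.6] 
tcp_pos: [0.5294, 0.0877, 0.0652] wrist_force: [-5.9, -0.1, 15.7] 
tcp_pos: [0.5919, 0.3045, 0.2077] wrist_force: [-0.7, -0.2, -1.3] 
[0.592  0.3045 0.2078] [[-1.0, 0.002, 0.0], [0.002, 1.0, 0.0], [-0.0, 0.0, -1.0]] [ 0.23 -0.95  0.45] 13.35
brass [288. 300.] [ 13. 327.] [0.7159 0.2664]
  corners [[0.707, 0.081], [0.708, 0.452], [0.725, 0.454], [0.724, 0.079]]
brass [332. 194.] [31. 24.] [0.5922 0.3161]
  corners [[0.576, 0.304], [0.576, 0.328], [0.609, 0.329], [0.609, 0.304]]
brass [112. 132.] [26. 32.] [0.5305 0.0998]
  corners [[0.544, 0.083], [0.514, 0.092], [0.517, 0.117], [0.547, 0.108]]
brass [467. 129.] [26. 41.] [0.5278 0.4479]
  corners [[0.518, 0.425], [0.513, 0.464], [0.537, 0.471], [0.543, 0.431]]
brass [260.  62.] [39. 29.] [0.4668 0.248 ]
  corners [[0.451, 0.234], [0.449, 0.261], [0.483, 0.263], [0.485, 0.235]]
brass [ 29. 120.] [167.  58.] [0.519  0.0212]
  corners [[0.446, 0.013], [0.446, 0.066], [0.603, 0.03], [0.603, -0.03]]
grey [484. 351.] [ 26. 163.] [0.8049 0.5146]
  corners [[0.785, 0.408], [0.785, 0.615], [0.825, 0.624], [0.825, 0.411]]
grey [119. 258.] [151.  25.] [0.6749 0.0677]
  corners [[0.691, -0.025], [0.659, -0.017], [0.659, 0.158], [0.691, 0.155]]
grey [470. 268.] [ 45. 259.] [0.6877 0.4807]
  corners [[0.66, 0.326], [0.658, 0.627], [0.716, 0.641], [0.719, 0.328]]
grey [332. 169.] [45. 92.] [0.5702 0.3163]
  corners [[0.622, 0.29], [0.521, 0.294], [0.523, 0.341], [0.623, 0.34]]
grey [129. 111.] [ 77. 103.] [0.5096 0.1067]
  corners [[0.556, 0.05], [0.456, 0.085], [0.466, 0.159], [0.568, 0.131]]
```

View pics/a1.png

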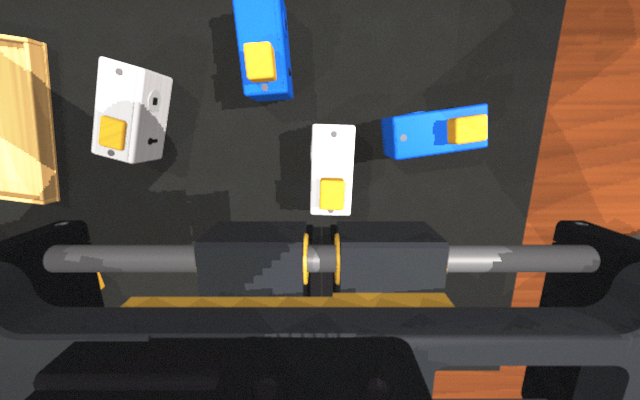

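a1 shows latch A's bolt at (332,194), which is (0.592, 0.316), and latch B's bolt is now down. I'll press A.

```bash
python3 -m handwheel '[[[0,0,0,0,0.012,0.02,0],[0,0,0,0,0,0.03,0],[0,0,0,0,0,0.03,0],[0,0,0,0,0,0.03,0],[0,0,0,0,0,0.012,0],[0,0,0,0,0,0.002,0],[0,0,0,0,0,0,0],[0,0,0,0,0,0,0],[0,0,0,0,0,0,0]]]'
f(){ grep -E 'tcp_pos|wrist_force' | tr '\n' ' '; echo; }
python3 -m handwheel '[[[0,0,0,0,0,0.001,0],[0,0,0,0,0,0,0]]]'|f
python3 -m handwheel '[[[0,0,0,0,0,0.001,0],[0,0,0,0,0,0,0]]]'|f
python3 -m handwheel '[[[0,0,0,0,0,0.001,0],[0,0,0,0,0,0,0]]]'|f
python3 -m handwheel '[[[0,0,0,0,0,0.001,0],[0,0,0,0,0,0,0]]]'|f
python3 -m handwheel '[[[0,0,0,0,0,0.001,0],[0,0,0,0,0,0,0]]]'|f
python3 -m handwheel '[[[0,0,0,0,0,0.001,0],[0,0,0,0,0,0,0]]]'|f
python3 -m handwheel '[[[0,0,0,0,0,0.001,0],[0,0,0,0,0,0,0]]]'|f
python3 -m handwheel '[[[0,0,0,0,0,0.001,0],[0,0,0,0,0,0,0]]]'|f
python3 -m handwheel '[[[0,0,0,0,0,0.001,0],[0,0,0,0,0,0,0]]]'|f
python3 -m handwheel '[[[0,0,0,0,0,0.001,0],[0,0,0,0,0,0,0]]]'|f
python3 -m handwheel '[[[0,0,0,0,0,0.001,0],[0,0,0,0,0,0,0]]]'|f
python3 -m handwheel '[[[0,0,0,0,0,0.001,0],[0,0,0,0,0,0,0]]]'|f
```

```text
time_s: 14.25
tcp_pos: [0.5927, 0.3183, 0.0851]
ee_rot: [[-1.0, 0.001, 0.002], [0.001, 1.0, 0.002], [-0.002, 0.002, -1.0]]
wrist_force: [-0.1, -0.4, 0.1]
gripper_width: 0.005
gripper_force: 0.0
tcp_pos: [0.592, 0.3179, 0.0828] wrist_force: [-0.5, -0.7, 0.2] 
tcp_pos: [0.5921, 0.3179, 0.0815] wrist_force: [-0.6, 0.4, 1.2] 
tcp_pos: [0.5921, 0.3179, 0.0807] wrist_force: [-1.2, 0.0, 2.1] 
tcp_pos: [0.5921, 0.3179, 0.0797] wrist_force: [-1.0, -0.3, 3.0] 
tcp_pos: [0.5921, 0.3179, 0.0786] wrist_force: [-0.2, 0.7, 3.9] 
tcp_pos: [0.5921, 0.3179, 0.0774] wrist_force: [-0.7, -0.5, 2.9] 
tcp_pos: [0.5921, 0.3179, 0.0763] wrist_force: [-0.3, 1.1, 3.5] 
tcp_pos: [0.5921, 0.3179, 0.0751] wrist_force: [-0.6, 0.6, 2.9] 
tcp_pos: [0.5921, 0.3179, 0.0741] wrist_force: [0.7, 0.3, 2.7] 
tcp_pos: [0.5921, 0.3178, 0.073] wrist_force: [1.4, 0.3, 1.2] 
tcp_pos: [0.5915, 0.3174, 0.0717] wrist_force: [0.3, 0.3, 0.5] 
tcp_pos: [0.5914, 0.3173, 0.0706] wrist_force: [-0.7, -0.6, -0.4]
```

Latch A peaked at about 3.9 N, so it is the weak one. I'll push it home and return to latch C, turning the tool to C's yaw on the way.

```bash
f(){ grep -E 'tcp_pos|wrist_force' | tr '\n' ' '; echo; }
python3 -m handwheel '[[[0,0,0,0,0,0.002,0],[0,0,0,0,0,0,0]]]'|f
python3 -m handwheel '[[[0,0,0,0,0,0.002,0],[0,0,0,0,0,0,0]]]'|f
python3 -m handwheel '[[[0,0,0,0,0,0.002,0],[0,0,0,0,0,0,0]]]'|f
python3 -m handwheel '[[[0,0,0,0,0,0.002,0],[0,0,0,0,0,0,0]]]'|f
python3 -m handwheel '[[[0,0,0,0,0,-0.03,0],[0,0,0,0,0,-0.04,0],[0,0,0,0,0,-0.045,0],[0,0,0,0,-0.02,-0.045,0.087],[0,0,0,0,-0.045,0,0.087],[0,0,0,0.01,-0.045,0,0.087],[0,0,0,0.01,-0.045,0,0.087],[0,0,0,0.01,-0.045,0,0.087],[0,0,0,0.01,-0.045,0,0.087],[0,0,0,0.01,-0.045,0,0.087],[0,0,0,0,-0.045,0,0.087],[0,0,0,0,-0.045,0,0.087]]]'|f
python3 -m handwheel '[[[0,0,0,0,-0.045,0,0.087],[0,0,0,0,-0.045,0,0.087],[0,0,0,0,-0.045,0,0.087],[0,0,0,0,-0.045,0,0.087],[0,0,0,0,-0.045,0,0.087],[0,0,0,0,-0.03,0,0.087],[0,0,0.83,0,0,0,0.087],[0,0,0.83,0,0,0,0.087],[0,0,0,0,0,0,0.087],[0,0,0,0,0,0,0.087],[0,0,0,0,0,0,0.087]]]'|f
python3 w.py c2
```

```text
tcp_pos: [0.5916, 0.3175, 0.0688] wrist_force: [0.0, 0.8, -0.4] 
tcp_pos: [0.5917, 0.3176, 0.067] wrist_force: [0.0, -0.3, -0.1] 
tcp_pos: [0.5921, 0.3179, 0.0656] wrist_force: [-0.0, 0.6, 0.6] 
tcp_pos: [0.5922, 0.3179, 0.0654] wrist_force: [-3.7, -0.7, 8.7] 
tcp_pos: [0.5411, -0.0638, 0.2237] wrist_force: [0.7, 0.3, 0.3] 
tcp_pos: [0.5416, -0.3169, 0.2234] wrist_force: [0.0, -0.6, 0.6] 
[ 0.5417 -0.3169  0.2235] [[-0.985, 0.172, 0.0], [0.172, 0.985, -0.0], [-0.0, -0.0, -1.0]] [-0.53  0.1   0.2 ] 19.8
brass [319. 201.] [26. 22.] [ 0.5533 -0.3206]
  corners [[0.537, -0.33], [0.541, -0.306], [0.57, -0.311], [0.566, -0.335]]
brass [498. 123.] [123. 171.] [ 0.5041 -0.1252]
  corners [[0.579, -0.199], [0.412, -0.176], [0.439, -0.061], [0.611, -0.066]]
grey [ 44. 162.] [48. 87.] [ 0.46   -0.6213]
  corners [[0.427, -0.658], [0.443, -0.563], [0.495, -0.583], [0.478, -0.682]]
grey [320. 180.] [86. 41.] [ 0.5341 -0.3168]
  corners [[0.483, -0.331], [0.49, -0.286], [0.59, -0.302], [0.581, -0.35]]
grey [622.  96.] [87. 33.] [0.5006 0.0195]
  corners [[0.454, -0.001], [0.46, 0.033], [0.551, 0.041], [0.544, 0.005]]
```

View pics/c2.png

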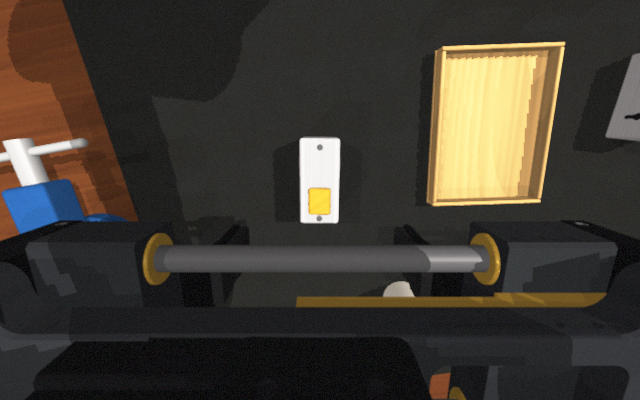

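c2 shows latch C at (320,180) with its bolt in, aligned with the tool. The tray rim corners are at about (437,46), (564,43), (541,202) and (429,204). I'll fix the tray position and grasp.

```bash
python3 - <<'E'
from h import *
cm=cam('wrist');im=cv2.cvtColor(cv2.imread('pics/c2.png'),cv2.COLOR_BGR2RGB)
p=plane(cm,[(437,46),(564,43),(541,202),(429,204)],.025);print(p.round(3),p.mean(0))
e=(p[2]-p[1]);f=(p[3]-p[0]);print(np.degrees(np.arctan2(e[1],e[0])),np.degrees(np.arctan2(f[1],f[0])),np.linalg.norm(e),np.linalg.norm(f))
print(plane(cm,cv2.boxPoints(cv2.minAreaRect(max(blobs(im,(10,50,80),(30,255,255),3000),key=lambda c:-abs(cv2.minAreaRect(c)[0][1]-125)))),.025).round(3))
E
python3 -m handwheel '[[[0,0,0,0.0076,-0.001,0.04,0.087],[0,0,0,0,0,0.045,0.087],[0,0,0,0,0,0.04,0.087],[0,0,0,0,0,0.03,0.087],[0,0,0,0,0,0.025,0.087],[0,0,0,0,0,0.018,0.087],[0,0,0,0,0,0,0.087],[0,0,0,0,0,0,0.087],[0,0,0,0,0,0,0.087]]]'
python3 -m handwheel '[[[0,0,0,0,0,0,0.03],[0,0,0,0,0,0,0.03],[0,0,0,0,0,0,0.03],[0,0,0,0,0,0,0.03],[0,0,0,0,0,0,0.03],[0,0,0,0,0,0,0.03],[0,0,0,0,0,0,0.03],[0,0,0,0,0,0,0.03]]]'
```

```text
[[ 0.411 -0.159]
 [ 0.432 -0.016]
 [ 0.618 -0.039]
 [ 0.596 -0.183]] [ 0.51431045 -0.09941141]
-7.165917356177515 -7.427620075821975 0.18735833943917804 0.18689136671718218
[[ 0.597 -0.188]
 [ 0.398 -0.16 ]
 [ 0.431 -0.015]
 [ 0.636 -0.02 ]]
time_s: 20.7
tcp_pos: [0.5351, -0.3172, 0.0269]
ee_rot: [[-0.985, 0.173, 0.003], [0.173, 0.985, -0.001], [-0.003, -0.001, -1.0]]
wrist_force: [-1.0, -0.3, -0.2]
gripper_width: 0.998
gripper_force: 0.0
time_s: 21.5
tcp_pos: [0.534, -0.3171, 0.0255]
ee_rot: [[-0.985, 0.173, 0.0], [0.173, 0.985, -0.0], [-0.0, -0.0, -1.0]]
wrist_force: [-0.3, -2.4, 0.8]
gripper_width: 0.527
gripper_force: 30.0
```

```bash
python3 -m handwheel '[[[0,0,0,0,0,-0.008,0.03],[0,0,0,0,0,-0.02,0.03],[0,0,0,0,0,-0.025,0.03],[0,0,0,0,0,-0.025,0.03],[0,0,0,0,0,-0.008,0.03],[0,0,0,0,0,0,0.03],[0,0,0,0,0,0,0.03]]]'
python3 -m handwheel '[[[0,0,0,0.003,0.012,0,0.03],[0,0,0,0.009,0.032,0,0.03],[0,0,0,0.010,0.038,0,0.03],[0,0,0,0.010,0.038,0,0.03],[0,0,0,0.010,0.038,0,0.03],[0,0,0,0.009,0.032,0,0.03],[0,0,0,0.005,0.015,0,0.03],[0,0,0,0.001,0.006,0,0.03],[0,0,0,0,0,0,0.03],[0,0,0,0,0,0,0.03],[0,0,0,0,0,0,0.03]]]'
python3 - <<'E'
from h import *
a=cams.capture('scene')[80:320,220:470];b=cams.capture('side')[80:320,220:470]
cv2.imwrite('pics/t1.png',cv2.resize(np.hstack([a,b])[:,:,::-1],(800,384)))
E
```

```text
time_s: 22.2
tcp_pos: [0.5327, -0.3161, 0.1097]
ee_rot: [[-0.985, 0.174, -0.003], [0.174, 0.985, 0.002], [0.003, 0.001, -1.0]]
wrist_force: [0.8, 0.9, -6.2]
gripper_width: 0.526
gripper_force: 30.0
time_s: 23.3
tcp_pos: [0.5143, -0.0999, 0.1111]
ee_rot: [[-0.985, 0.175, -0.001], [0.175, 0.985, -0.0], [0.001, -0.0, -1.0]]
wrist_force: [-0.9, -0.3, -5.5]
gripper_width: 0.526
gripper_force: 30.0
```

View pics/t1.png

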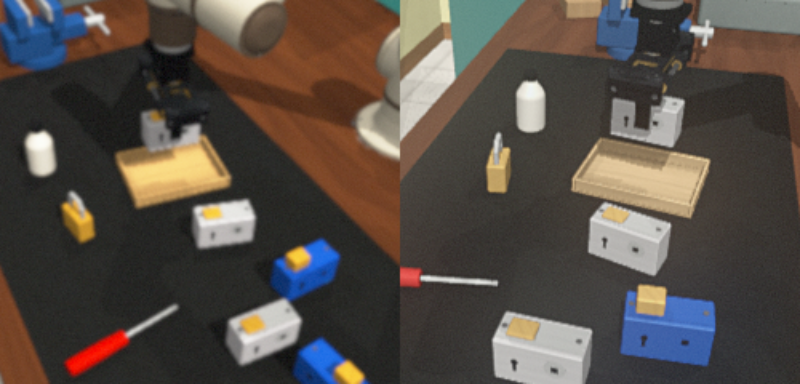

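The picture shows the latch held level above the tray and a little towards its far edge, with bolts A and B down. I'll recompute the tray centre from the rim corners at 1.6x crop scale.

```bash
python3 - <<'E'
from h import *
for n,off,P in(('scene',0,[(117,150),(209,138),(230,179),(136,203)]),('side',400,[(604,142),(710,156),(692,212),(573,182)])):
    q=np.array(P,float);q[:,0]-=off;q=q/1.6+[220,80]
    p=plane(cam(n),q,.025 if n=='side' else .025);print(n,p.round(3).tolist(),p.mean(0).round(3), np.linalg.norm(np.diff(p,axis=0),axis=1).round(3))
E
```

```text
scene [[0.588, -0.187], [0.402, -0.137], [0.429, -0.009], [0.619, -0.03]] [ 0.509 -0.091] [0.192 0.131 0.191]
side [[0.587, -0.162], [0.41, -0.161], [0.428, 0.005], [0.612, -0.028]] [ 0.509 -0.086] [0.177 0.166 0.187]
```

```bash
f(){ grep -E 'tcp_pos|wrist_force' | tr '\n' ' '; echo; }
python3 -m handwheel '[[[0,0,0,0.001,0.006,0.01,0.03],[0,0,0,0,0,0.02,0.03],[0,0,0,0,0,0.02,0.03],[0,0,0,0,0,0.014,0.03],[0,0,0,0,0,0.006,0.03],[0,0,0,0,0,0.003,0.03],[0,0,0,0,0,0.002,0.03],[0,0,0,0,0,0,0.03],[0,0,0,0,0,0,0.03],[0,0,0,0,0,0,0.03]]]'|f
python3 -m handwheel '[[[0,0,0,0,0,0.001,0.03],[0,0,0,0,0,0.001,0.03],[0,0,0,0,0,0,0.03]]]'|f
python3 -m handwheel '[[[0,0,0,0,0,0.001,0.03],[0,0,0,0,0,0.001,0.03],[0,0,0,0,0,0,0.03]]]'|f
python3 -m handwheel '[[[0,0,0,0,0,0.001,0.03],[0,0,0,0,0,0.001,0.03],[0,0,0,0,0,0,0.03]]]'|f
```

```text
tcp_pos: [0.5149, -0.0931, 0.037] wrist_force: [1.0, -0.3, -4.9] 
tcp_pos: [0.5143, -0.0931, 0.0343] wrist_force: [0.0, 0.4, -5.3] 
tcp_pos: [0.5143, -0.0931, 0.0322] wrist_force: [0.6, 0.4, -5.4] 
tcp_pos: [0.5146, -0.0931, 0.0304] wrist_force: [-0.4, 0.6, -3.6]
```

```bash
f(){ grep -E 'tcp_pos|wrist_force|grip' | tr '\n' ' '; echo; }
python3 -m handwheel '[[[0,0,0,0,0,0.001,0.03],[0,0,0,0,0,0,0.03],[0,0,0,0,0,0,0.03]]]'|f
python3 -m handwheel '[[[0,0,0,0,0,0,0.064],[0,0,0,0,0,0,0.064],[0,0,0,0,0,0,0.064],[0,0,0,0,0,0,0.064],[0,0,0,0,0,0,0.064],[0,0,0,0,0,0,0.064]]]'|f
python3 -m handwheel '[[[0,0,0,0,0,-0.01,0.064],[0,0,0,0,0,-0.03,0.064],[0,0,0,0,0,-0.045,0.064],[0,0,0,0,0,-0.045,0.064],[0,0,0,0,0,-0.04,0.064],[0,0,0,0,-0.045,-0.02,0.064],[0,0,0,0,-0.045,0,0.064],[0,0,0,0,-0.045,0,0.064],[0,0,0,0,-0.045,0,0.064],[0,0,0,0,0,0,0.064],[0,0,0,0,0,0,0.064]]]'|f
python3 - <<'E'
from h import *
a=cams.capture('scene')[80:320,220:470];b=cams.capture('side')[80:320,220:470]
cv2.imwrite('pics/t2.png',cv2.resize(np.hstack([a,b])[:,:,::-1],(800,384)))
E
```

```text
tcp_pos: [0.5146, -0.0931, 0.0304] wrist_force: [-3.8, 1.3, 5.8] gripper_width: 0.523 gripper_force: 30.0 
tcp_pos: [0.5145, -0.0931, 0.0293] wrist_force: [0.3, -0.0, 0.3] gripper_width: 0.733 gripper_force: 0.0 
tcp_pos: [0.4827, -0.2713, 0.2197] wrist_force: [-1.0, 0.6, 0.2] gripper_width: 0.734 gripper_force: 0.0
```

View pics/t2.png

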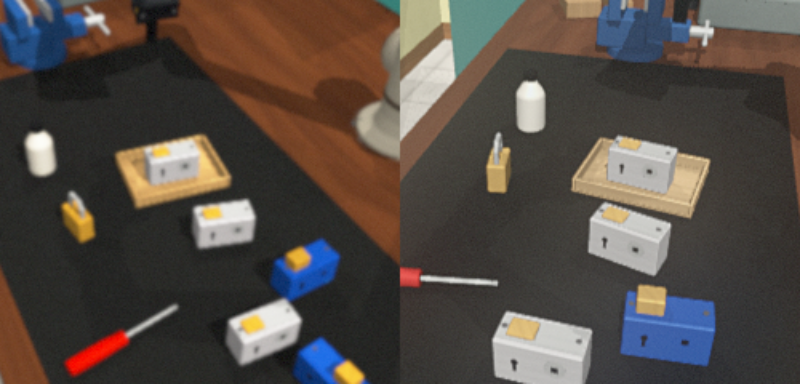

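The latch stands upright near the middle of the tray, all three bolts are in, and nothing else has moved.

```bash
python3 -c "
from station import r
print(r.finish_job())"
```

```text
the job is handed in; nothing more can be done
None
```

I pushed all three bolts in (peaks of about 3.9, 8.4 and 16.8 N), set the 8.4 N latch upright in the tray, and handed the job in; no verdict came back, but the last picture showed everything in place.

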